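# Uncover the sloping calibration well and lock the probe in its taper socket

### The arm

A 6-joint arm with a two-finger parallel gripper is mounted at the origin on a cart in front of the work surface, level with it; the furniture and walls round the work are solid. World frame = base frame: x ahead of the robot, y to its left, z up, the work surface at z = 0. Lengths are in m, angles in rad, forces in N, time in s.
With the tool pointing down it reaches from about 0.325 to 0.775 m from the base axis. Payload 5.5 kg.
Tool frame: the origin (TCP) lies between the finger pads; the fingertips stand 8 mm ahead of it and the grasp point (between the pads) lies 11 mm behind it (tcp_to_tips is the distance from the TCP to the fingertips, in m); z points along the fingers, y is the direction in which the jaws open and shut (so a half turn about z gives the same grasp; the last joint's range is limited). The gripper opens to 88 mm and grips with 3 to 60 N. Pads are 20 mm wide; open, the fingers measure 115 mm over their backs; the gripper's body (75 mm by 178 mm) begins 61 mm behind the grasp point.
Start: joints at [-1.366, 0.091, 1.231, -0, 1.82, -0.057], TCP at [0.155, -0.58, 0.231] pointing down, gripper open.
Joint ranges: [-2.87, 2.87], [-0.86, 2.18], [0.17, 2.46], [-1.51, 4.65], [0.06, 2.69], [-2.65, 2.65]. Speed limits (rad/s): [2.57, 2.57, 3.01, 3.14, 3.14, 3.14].

### API

Orientations are given as a unit quaternion [w, x, y, z].
In Python, from bench import * gives the robot as it stands. Calls block until the motion is done:
- move_to(position, orientation): joint-space move of the TCP to a pose.
- move_l(position, speed=0.15, orientation=None): straight line of the TCP; orientation=None keeps the orientation; speed is the mean speed in m/s.
- movej(angles): joint-space move.
- gripper_open() and close(): open the fingers fully, or close them until they stop; the grip force is fixed at half the most.
- hold(seconds).
- inverse_kinematics(position, orientation): joint angles nearest the present ones, or None.
- state(): the state.
- get_image(name): name is "scene" or "side" or "wrist"; returns a dict with "frame" (420x560x3 uint8, blue, green, red), "depth" (420x560 float32, m along the optical axis (not along the pixel's ray), 0 where there is no reading), "camera_matrix" (3x3 intrinsics, pixels), "view" (4x4, takes a point from world to camera coordinates). Camera axes: x right, y up, looking along -z (the intrinsics and any distortion apply to the point x, -y, -z); pixel columns grow to the right and rows downward; lengths in m; the calibration is good to about 2 mm. A picture is of the moment at which its call begins.
A pose or a line that the arm cannot do raises IKError and nothing moves.
- job_done(): hands the job in, once; it reports no verdict.
The state is a dict: "time": time; "joint_pos": joint angles; "dq": joint speeds; "joint_torque": joint torques, N m; "ee_pos": TCP position; "ee_rot": TCP orientation; "ft_force": force on the tool from outside, world axes, zero at the start; "moment": the same for the moment, N m; "finger_gap": finger opening in m.
Only numpy, scipy, OpenCV 4.12 (cv2) and the standard library are available. Lean on these libraries where they do the work, as an engineer would, in place of code of your own. Each camera call takes 0.05 s, during which the arm holds its last target.

### The job

Lift the lid off the sloping calibration well by its knob and set it down gently, knob up, flat on the bare worktop clear of the well. Then take the taper-shank probe out of its upright holder, seat its shank squarely in the taper socket inside the open well and press or tap it in until the socket sleeve has gone fully down, and let go. Leave the mug and the oil bottle where they stand.

Things in the scene. Friction and masses are not known exactly. Their poses are not given: they have to be found in the camera images.
- well_stand: calibration well: round aluminium pot, 112 wide outside, 75 long, on a grey stand (base 150 x 130) fixed to the worktop. Origin on the worktop near the middle of the base, z up. The pot's axis leans 30 deg from vertical to the stand's -x side (about towards the robot). Middle of the pot's rim at (-25.5, 0, 115) mm in this frame; mouth 100 wide, dark floor 20 below the rim.
- socket_mouth (a point): middle of the mouth of the taper socket, on the pot's axis; z points out along the leaning axis. A steel sleeve whose collar (46 wide) stands 6 mm above the pot's floor, 14 below the rim; the round tapering hole is 30 wide at the mouth, 18 at the bottom, 45 deep, open below. This point goes down with the sleeve.
- well_sleeve (a joint): how far the socket sleeve is pushed down into the pot along its axis: 0 at the start (collar 6 mm above the floor), 0.005 m fully down, against a stop (almost flush). About 7 N of friction, no spring: it stays where pushed, and the probe's weight does not move it. Fully down means the probe is locked.
- lid_center (a point): loose aluminium lid on the pot, 50 high, about 0.22 kg; point on its axis 25 above its underside, z along its axis to the knob, leaning with the pot. From below: spigot 96 wide, 0 to 10 mm, inside the pot's mouth (2 mm play each side), so the lid comes off along the pot's axis; flange 120 wide, 10 to 17 mm, on the rim; neck 18 wide; round black knob 32 wide, 25 to 50 mm.
- lid_knob (a point): middle of the lid's round black knob (32 wide, 25 high), 37.5 above the lid's underside; axes as lid_center
- probe_center (a point): loose round probe, 118 long, about 0.2 kg; point on its axis 59 above the shank's tip, z from shank to handle. From the tip: steel taper shank 0 to 50 mm (18 wide near the tip, 31 at the top), steel flange 41 wide to 56 mm, black handle 30 wide to 118 mm. Stands upright in the holder at the start. Seated in the socket, this point is 13 mm above the socket mouth.
- probe_handle (a point): middle of the probe's black handle (30 wide, 62 long), 28 beyond probe_center; axes as probe_center
- holder: grey block 85 x 85 x 56 high, fixed, with a loose round hole 35 wide that holds the probe upright, its flange on the top. Origin at the middle of its underside. It stands left or right of the well, the mug on the other side. Else the worktop is bare for x below 0.6 m and y within 0.4 m of the middle.
- mug_center (a point): the white tea mug, 76 wide, 110 with its handle, 86 high, a bystander; this point is on its cup's axis half-way up
- bottle_center (a point): the small dropper bottle, 35 wide, 112 high, a bystander in front of the calibrator; this point is on its axis half-way up

How it is judged:
On the way:
1. the lid lies knob up on the worktop, clear of the well, let go and at rest (height (world z) of lid_center below 0.032 m and angle between lid_center's own z axis and vertical below 0.1 rad and horizontal distance between lid_center and well_stand above 0.12 m and linear speed of lid below 0.03 m/s and contact force between lid and the fingers below 0.3 N), for 0.2 s.
At the end, for the whole second after the job is handed in: Lid flat on the worktop, knob up (within 6 degrees), its middle over 120 mm from the stand's origin; probe in the socket within 4 mm and 6 degrees of its axis, its middle under 18 mm above the socket mouth; sleeve at least 4 of its 5 mm down; both at rest and let go (height (world z) of lid_center below 0.032 m and angle between lid_center's own z axis and vertical below 0.1 rad and horizontal distance between lid_center and well_stand above 0.12 m and linear speed of lid below 0.03 m/s and value of joint well_sleeve above 0.004 m and z of probe_center in the frame of socket_mouth below 0.018 m and angle between the z axis of probe_center and the z axis of socket_mouth, either way round below 0.1 rad and x of probe_center in the frame of socket_mouth between -0.004 and 0.004 m and y of probe_center in the frame of socket_mouth between -0.004 and 0.004 m and linear speed of probe below 0.02 m/s); the robot touches nothing.
It fails at once if the lid is dropped: it is still faster than 0.6 m/s just above the worktop (height (world z) of lid_center below 0.045 m and linear speed of lid above 0.6 m/s).
It fails at once if the mug is pushed more than 40 mm or tipped over (distance of mug_center from where it was at the start of the episode above 0.04 m).
It fails at once if the oil bottle is pushed more than 40 mm or knocked over (distance of bottle_center from where it was at the start of the episode above 0.04 m).
It also fails if it takes over 53 s, if anything falls off the work surface, if the arm or the gripper's body presses on something with over 40 N, if the wrist force passes 120 N, or if a joint passes its speed limit or range.

## Working session

There is one attempt and no reset: what is moved stays moved. The work goes in short steps, each a Python script; the robot and the scene stay as the last script left them, time stands still between calls to the robot, and variables do not carry over. Pictures are saved under pics/ and viewed, and the job is handed in when it is done.

```bash
ls; mkdir -p pics
python3 - <<'E'
from bench import *
import cv2,numpy as np
s=state();print(s)
for n in ["scene","side","wrist"]:
    im=get_image(n);cv2.imwrite(f"pics/{n}0.png",im["frame"]);np.savez(f"pics/{n}0.npz",**im)
    print(n,im["camera_matrix"].tolist(),np.round(im["view"],4).tolist(),(im["depth"]>0).mean())
E
```

```text
pics
{'time': 0.0, 'joint_pos': array([-1.36571694e+00,  9.18424084e-02,  1.23187544e+00, -6.19233031e-06,
        1.81977612e+00, -5.66636663e-02]), 'dq': array([-4.51954298e-04, -4.87359322e-06,  2.26585271e-03,  1.69620970e-03,
        1.16200482e-03, -5.44218681e-04]), 'joint_torque': array([-1.09241868e-03, -4.46456230e+01, -4.06446004e+01,  6.97725057e-02,
        2.94629135e-02, -1.32281984e-04]), 'ee_pos': array([ 0.15522022, -0.57929073,  0.2295226 ]), 'ee_rot': array([-9.47819619e-04,  9.91448188e-01,  1.30497456e-01, -7.34747613e-05]), 'ft_force': array([-0.38775655,  0.23607741,  0.52863213]), 'moment': array([-0.0352584 ,  0.0438814 ,  0.00387082]), 'finger_gap': 0.08765364916453028}
scene [[539.6977241493197, 0.0, 271.34611189993535], [0.0, 539.6977241493197, 216.11999204580732], [0.0, 0.0, 1.0]] [[-0.4885, -0.8723, -0.0217, 0.2581], [0.3943, -0.2428, 0.8863, -0.2908], [-0.7784, 0.4244, 0.4626, -1.0066], [0.0, 0.0, 0.0, 1.0]] 0.9959141156462585
side [[457.64338397067326, 0.0, 273.4927053714708], [0.0, 457.64338397067326, 214.4662079704475], [0.0, 0.0, 1.0]] [[-0.8638, -0.5033, -0.0236, 0.4348], [0.3049, -0.5594, 0.7708, -0.2232], [-0.4012, 0.6586, 0.6366, -0.9383], [0.0, 0.0, 0.0, 1.0]] 0.995875850340136
wrist [[309.1745955652296, 0.0, 281.02921222024827], [0.0, 309.1745955652296, 210.99677229662794], [0.0, 0.0, 1.0]] [[0.2573, -0.9663, -0.0009, -0.6016], [0.9367, 0.2496, -0.2453, 0.0288], [0.2373, 0.0623, 0.9694, -0.3892], [0.0, 0.0, 0.0, 1.0]] 0.9748511904761905
```

View pics/scene0.png

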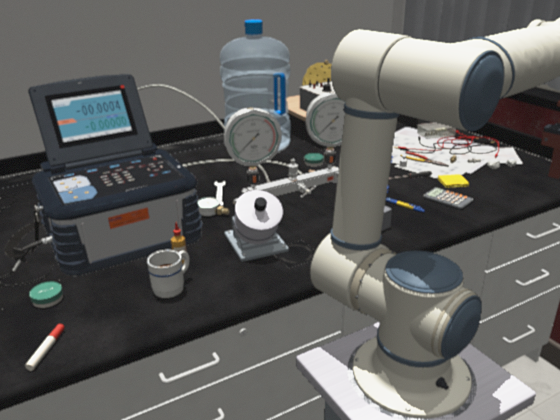

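View pics/side0.png

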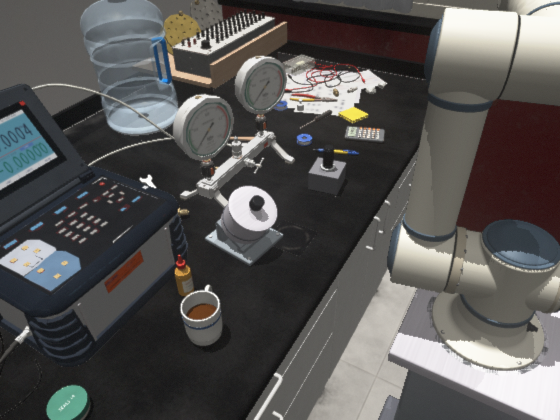

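The side view shows the lid's knob at (257,203), the probe in its holder at (327,160), the mug at (203,315) and the bottle at (183,277). Next I'll measure these from the depth image.

```bash
cat > h.py <<'E'
import numpy as np,cv2
def cloud(im):
    K=im["camera_matrix"];d=im["depth"];V=im["view"]
    v,u=np.mgrid[:d.shape[0],:d.shape[1]]
    p=np.stack([(u-K[0,2])/K[0,0]*d,-(v-K[1,2])/K[1,1]*d,-d],-1)
    P=(p-V[:3,3])@V[:3,:3]
    P[d<=0]=np.nan
    return P
def proj(im,p):
    V=im["view"];K=im["camera_matrix"]
    c=V[:3,:3]@np.asarray(p)+V[:3,3]
    return K[0,0]*c[0]/-c[2]+K[0,2],K[1,1]*c[1]/c[2]+K[1,2]
def ray(im,u,v):
    V=im["view"];K=im["camera_matrix"]
    d=np.array([(u-K[0,2])/K[0,0],-(v-K[1,2])/K[1,1],-1])
    R=V[:3,:3];return -R.T@V[:3,3],R.T@d
def circ(xy):
    A=np.c_[2*xy,np.ones(len(xy))];b=(xy**2).sum(1)
    s=np.linalg.lstsq(A,b,rcond=None)[0];return s[:2],np.sqrt(s[2]+s[:2]@s[:2])
E
python3 - <<'E'
from h import *
for n in ["scene","side"]:
    im=dict(np.load(f"pics/{n}0.npz"));P=cloud(im)
    pts={"side":dict(knob=(257,203),lid=(235,215),base=(230,245),hold=(327,178),probe=(328,152),mug=(203,310),bott=(183,275),table=(300,300),ring=(295,237)),
         "scene":dict(knob=(260,205),lid=(250,222),base=(245,245),mug=(165,275),bott=(178,242),table=(220,300))}[n]
    for k,(u,v) in pts.items(): print(n,k,np.round(P[v,u],3))
im=dict(np.load("pics/side0.npz"));f=cv2.resize(im["frame"][120:360,150:400],None,fx=3,fy=2.5)
cv2.imwrite("pics/crop.png",cv2.resize(im["frame"][120:320,150:400],None,fx=3,fy=3,interpolation=cv2.INTER_CUBIC))
E
```

```text
scene knob [0.513 0.037 0.141]
scene lid [0.51  0.068 0.103]
scene base [0.545 0.068 0.02 ]
scene mug [0.45  0.312 0.066]
scene bott [0.573 0.235 0.066]
scene table [ 0.389  0.211 -0.001]
side knob [0.518 0.042 0.149]
side lid [0.555 0.078 0.125]
side base [0.584 0.071 0.014]
side hold [ 0.478 -0.253  0.048]
side probe [ 0.491 -0.278  0.114]
side mug [0.499 0.285 0.05 ]
side bott [0.583 0.241 0.068]
side table [ 0.361  0.129 -0.002]
side ring [ 0.465 -0.042  0.002]
```

View pics/crop.png

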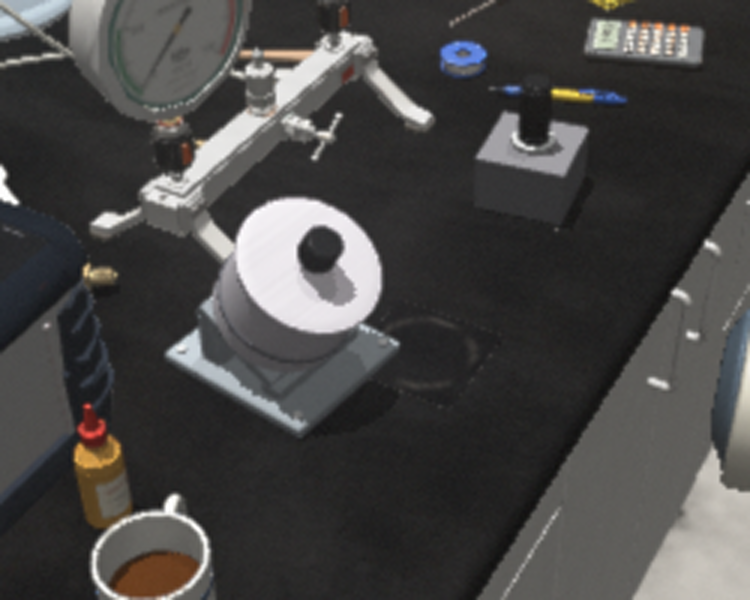

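The crop shows the lid disc leaning towards the robot with the knob up, and the probe standing in the holder on the right. I'll fit the flange plane and circle, the probe axis and the base.

```bash
cat > fit.py <<'E'
from h import *
def lidfit(im,c0,verbose=True):
    P=cloud(im).reshape(-1,3);B=im["frame"].reshape(-1,3).astype(int)
    m=(np.linalg.norm(P-c0,axis=1)<0.09)&(B.min(1)>120)
    Q=P[m];n=None
    best=0;rng=np.random.default_rng(0)
    for _ in range(2000):
        a,b,c=Q[rng.integers(len(Q),size=3)]
        k=np.cross(b-a,c-a);l=np.linalg.norm(k)
        if l<1e-5: continue
        k/=l;k*=np.sign(k[2])
        if abs(np.degrees(np.arccos(min(1,k[2])))-30)>8: continue
        ins=np.abs((Q-a)@k)<0.0025
        if ins.sum()>best:best=ins.sum();I=ins
    for _ in range(3):
        c=Q[I].mean(0);n=np.linalg.svd(Q[I]-c)[2][2];n*=np.sign(n[2]);I=np.abs((Q-c)@n)<0.0025
    S=Q[I]
    # circle centre from hull points
    e1=np.cross([0,1,0],n);e1/=np.linalg.norm(e1);e2=np.cross(n,e1)
    xy=np.c_[(S-c)@e1,(S-c)@e2].astype(np.float32)
    (cx,cy),r=cv2.minEnclosingCircle(xy)
    h=cv2.convexHull(xy)[:,0];cc,rr=circ(h)
    print("n",n.round(4),"tilt",np.degrees(np.arccos(n[2])).round(2),"az",np.degrees(np.arctan2(n[1],n[0])).round(2),len(S))
    print("minenc",(c+cx*e1+cy*e2).round(4),round(r,4),"circ",(c+cc[0]*e1+cc[1]*e2).round(4),rr.round(4))
    return c+cc[0]*e1+cc[1]*e2,n
E
python3 - <<'E'
from fit import *
for n in ["scene","side"]:
    im=dict(np.load(f"pics/{n}0.npz"));P=cloud(im);g=im["frame"].astype(int)
    lidfit(im,np.array([.53,.045,.12]))
    # knob / probe dark points
    F=P.reshape(-1,3);G=g.reshape(-1,3)
    k=(np.linalg.norm(F-[.52,.04,.14],axis=1)<.05)&(G.max(1)<70)&(F[:,2]>.115)
    print("knob",k.sum(),F[k].mean(0).round(4),F[k].min(0).round(3),F[k].max(0).round(3))
    pr=(abs(F[:,0]-.49)<.05)&(abs(F[:,1]+.27)<.05)&(F[:,2]>.07)&(F[:,2]<.13)
    if pr.sum()>10:
        print("probe",pr.sum(),circ(F[pr&(F[:,2]<.115)][:,:2]),F[pr][:,2].max())
        t=pr&(F[:,2]>.1155);print("top",F[t].mean(0),F[t].min(0),F[t].max(0))
    ho=(abs(F[:,0]-.49)<.09)&(abs(F[:,1]+.27)<.09)&(abs(F[:,2]-.056)<.003)
    if ho.sum()>10: print("holder",cv2.minAreaRect(F[ho][:,:2].astype(np.float32)*1000))
    ba=(abs(F[:,0]-.56)<.13)&(abs(F[:,1]-.05)<.13)&(F[:,2]>.006)&(F[:,2]<.02)&(G.min(1)>80)
    print("base",ba.sum(),np.median(F[ba][:,2]),cv2.minAreaRect(F[ba][:,:2].astype(np.float32)*1000))
    for nm,c in (("mug",[.5,.29]),("bott",[.585,.243])):
        q=(np.hypot(F[:,0]-c[0],F[:,1]-c[1])<.08)&(F[:,2]>.02)
        print(nm,F[q].min(0).round(3),F[q].max(0).round(3))
E
```

```text
n [-0.4934  0.0701  0.867 ] tilt 29.89 az 171.92 901
minenc [0.5339 0.0299 0.1179] 0.06 circ [0.534  0.0296 0.118 ] 0.0592
knob 94 [0.5148 0.036  0.1401] [0.504 0.022 0.125] [0.527 0.048 0.153]
holder ((461.0055847167969, -324.3611755371094), (15.921177864074707, 30.240705490112305), 11.178044319152832)
base 562 0.00994362027461627 ((570.3117065429688, 24.47598648071289), (131.74925231933594, 152.0528564453125), 80.46492004394531)
mug [0.447 0.232 0.02 ] [0.529 0.337 0.088]
bott [0.505 0.177 0.02 ] [0.663 0.312 0.194]
n [-0.4927  0.0736  0.8671] tilt 29.88 az 171.5 1253
minenc [0.5373 0.0311 0.1207] 0.0608 circ [0.5371 0.031  0.1206] 0.0595
knob 152 [0.5215 0.0388 0.1444] [0.508 0.023 0.124] [0.537 0.049 0.156]
probe 218 (array([ 0.49417504, -0.2877155 ]), np.float64(0.012449611574367659)) 0.1258082667925897
top [ 0.49380761 -0.28515217  0.12144123] [ 0.47970487 -0.30491749  0.11555684] [ 0.50902666 -0.27328827  0.12580827]
holder ((494.69757080078125, -288.8944396972656), (85.26896667480469, 88.65290069580078), 9.031222343444824)
base 832 0.011937909696247358 ((575.1605224609375, 25.71221923828125), (131.8394775390625, 150.90435791015625), 81.66585540771484)
mug [0.452 0.234 0.02 ] [0.529 0.339 0.09 ]
bott [0.507 0.181 0.02 ] [0.664 0.309 0.198]
```

```bash
cat > r.py <<'E'
from bench import *
from fit import *
from scipy.spatial.transform import Rotation as Rn
n=np.array([-.4931,.0735,.867]);n/=np.linalg.norm(n)
FT=np.array([.5365,.0307,.1208])   # flange top centre
def q(zax,y):
    z=np.array(zax,float);z/=np.linalg.norm(z);y=np.array(y,float);y-=z*(y@z);y/=np.linalg.norm(y)
    return Rn.from_matrix(np.c_[np.cross(y,z),y,z]).as_quat(scalar_first=True)
e=np.cross(n,[0,0,1.]);e/=np.linalg.norm(e)
def tcp(g,zax): # grasp point -> TCP
    z=np.array(zax,float);return np.array(g)+.011*z/np.linalg.norm(z)
def st(s=""):
    x=state();print(s,"t",round(x["time"],2),"p",x["ee_pos"].round(4),"gap",round(x["finger_gap"],4),"F",x["ft_force"].round(1),"M",x["moment"].round(2),"j",x["joint_pos"].round(2));return x
def snap(nm,k,crop=None):
    im=get_image(nm);np.savez(f"pics/{k}.npz",**im);f=im["frame"]
    if crop: a,b,c,d=crop;f=cv2.resize(f[b:d,a:c],None,fx=3,fy=3,interpolation=cv2.INTER_CUBIC)
    cv2.imwrite(f"pics/{k}.png",f);return im
E
python3 - <<'E'
from r import *
for s in (1,-1):
    Q=q(-n,s*e); print(e)
    for d in (.1,.024):
        print(s,d,inverse_kinematics(tcp(FT+d*n,-n),Q))
    print(inverse_kinematics([.40,-.13,.05],q([0,0,-1],[0,s*e[1],0])))
    print(inverse_kinematics([.494,-.287,.1],q([0,0,-1],[0,s*e[1],0])))
E
```

```text
[ 0.1474282   0.98907276 -0.        ]
1 0.1 [ 0.0867269  -0.68682046  2.00008095 -0.11994808  1.32014392 -1.3365289 ]
1 0.024 [ 0.06259048 -0.56837768  2.0437373  -0.11406871  1.15638377 -1.34149795]
[-3.95158098e-01 -3.74572453e-01  1.97359105e+00 -4.44089210e-16
  1.54257406e+00 -1.96595442e+00]
[-5.85857191e-01  2.78719992e-02  1.52756600e+00 -4.44089210e-16
  1.58615466e+00 -2.15665352e+00]
[ 0.1474282   0.98907276 -0.        ]
-1 0.1 [ 0.0867269  -0.68682046  2.00008095 -0.11994808  1.32014392  1.80506376]
-1 0.024 [ 0.06259048 -0.56837768  2.0437373  -0.11406871  1.15638377  1.8000947 ]
[-3.95158098e-01 -3.74572453e-01  1.97359105e+00 -4.44089210e-16
  1.54257406e+00  1.17563823e+00]
[-5.85857191e-01  2.78719992e-02  1.52756600e+00 -4.44089210e-16
  1.58615466e+00  9.84939136e-01]
```

Run:
```python
from r import *
move_to(tcp(FT+.1*n,-n),q(-n,e)); st()
im=snap("wrist","w1")
c,nn=lidfit(im,FT)
```

```text
t 2.64 p [0.4928 0.0366 0.1981] gap 0.088 F [ 0.2 -1.1  0.3] M [0.07 0.14 0.03] j [ 0.09 -0.69  2.   -0.12  1.32 -1.34]
n [-0.495   0.0747  0.8657] tilt 30.04 az 171.42 14242
minenc [0.5365 0.0268 0.1205] 0.0598 circ [0.5366 0.0268 0.1205] 0.0594
```

View pics/w1.png

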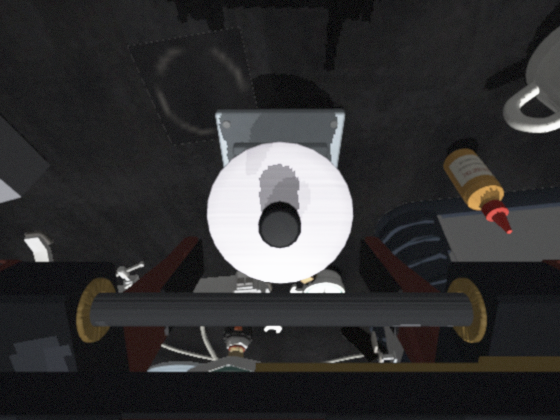

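The wrist view shows the lid disc centred at (280,212) with the knob at (280,225), between the fingers. The three views agree to about 2 mm, so I'll use their mean and grasp.

```bash
sed -i 's/^FT=.*/FT=np.array([.5363,.0290,.1205])/' r.py
python3 - <<'E'
from r import *
Q=q(-n,e)
move_l(tcp(FT+.0245*n,-n),.08,Q); st("at")
close(); st("closed")
move_l(tcp(FT+.040*n,-n),.06,Q); st("up15")
move_l(tcp(FT+.085*n,-n),.1,Q); st("up60")
snap("side","s2",(150,100,400,300))
E
```

```text
at t 3.79 p [0.5299 0.0301 0.133 ] gap 0.0878 F [0.5 0.3 1.3] M [ 0.12  0.07 -0.03] j [ 0.06 -0.57  2.04 -0.11  1.16 -1.35]
closed t 4.71 p [0.5296 0.03   0.1322] gap 0.031 F [0.  0.2 0.4] M [ 0.01  0.16 -0.04] j [ 0.06 -0.57  2.05 -0.11  1.16 -1.35]
up15 t 5.12 p [0.5219 0.0312 0.1461] gap 0.0311 F [ 0.1 -0.  -2.8] M [ 0.1   0.33 -0.09] j [ 0.06 -0.6   2.04 -0.11  1.19 -1.35]
up60 t 5.72 p [0.4998 0.0344 0.1843] gap 0.0313 F [ 0.5 -0.3 -2.9] M [0.1  0.38 0.02] j [ 0.08 -0.67  2.01 -0.12  1.29 -1.34]
```

View pics/s2.png

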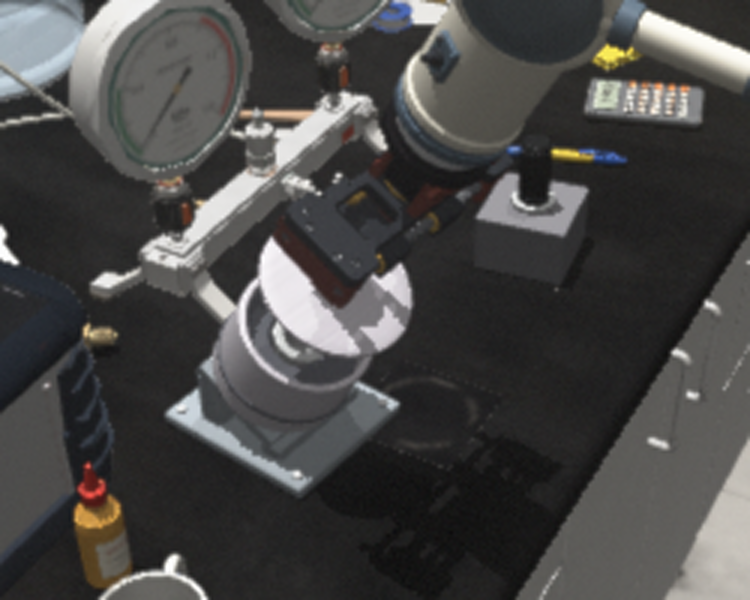

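The lid is off cleanly, square in the grip at crop (335,295), with the sleeve collar visible in the open pot. Now I'll carry it upright to the bare spot.

Run:
```python
from r import *
D=q([0,0,-1],[0,1,0])
move_l([.44,.0,.21],.2); st()
move_to([.40,-.13,.12],D); st("over")
snap("side","s3",(200,100,450,300))
snap("wrist","w3")
```

```text
Traceback (most recent call last):
bench.IKError: the arm cannot follow that straight line within its joint ranges
```

Run:
```python
from r import *
D=q([0,0,-1],[0,1,0])
move_l([.44,-.05,.20],.15,D); st()
move_l([.40,-.13,.10],.15,D); st("over")
snap("side","s3",(200,100,450,300))
```

```text
t 6.62 p [ 0.4402 -0.0497  0.1994] gap 0.0311 F [ 0.2  0.3 -2.5] M [ 0.07 -0.13 -0.02] j [-0.19 -0.34  1.68  0.    1.8  -1.76]
over t 7.66 p [ 0.4006 -0.1298  0.101 ] gap 0.0309 F [ 0.1  0.2 -2.4] M [ 0.05 -0.15  0.  ] j [-0.39 -0.4   1.9   0.    1.64 -1.97]
```

View pics/s3.png

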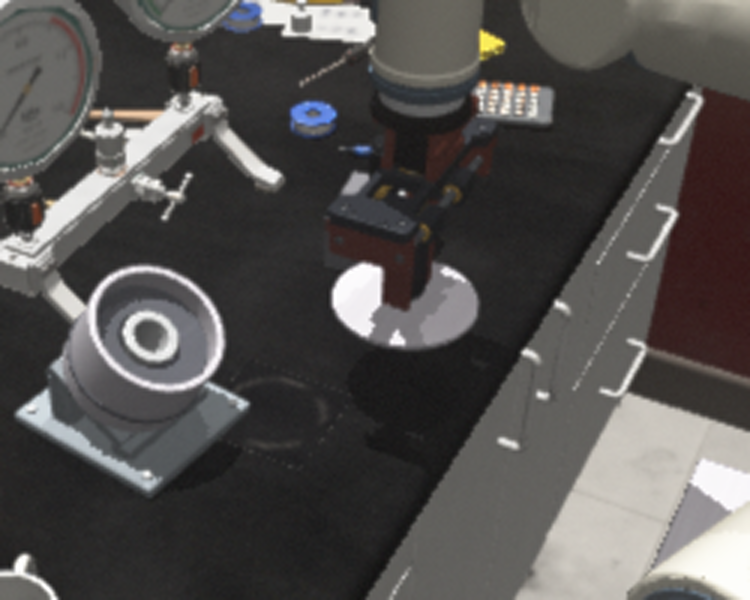

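The lid hangs level at crop (405,305), with bare worktop below it. I'll lower it gently, watching the force.

Run:
```python
from r import *
move_l([.40,-.13,.037],.12)
z=.037
while z>.025:
    z-=.002; move_l([.40,-.13,z],.03)
    x=state()
    if x["ft_force"][2]>0.5: break
st("down"); 
gripper_open(); st("open")
move_l([.40,-.13,.12],.2); st()
im=snap("side","s4",(200,100,450,300))
P=cloud(im).reshape(-1,3);B=im["frame"].reshape(-1,3).min(1)
m=(np.hypot(P[:,0]-.4,P[:,1]+.13)<.075)&(B>100)&(P[:,2]>.008)
S=P[m];c=S.mean(0);k=np.linalg.svd(S-c)[2][2];print("lid",c,k,cv2.minEnclosingCircle(S[:,:2].astype(np.float32)))
```

```text
down t 9.38 p [ 0.4003 -0.1301  0.03  ] gap 0.031 F [-1.9  0.4  5.3] M [ 0.27  0.3  -0.02] j [-0.4  -0.36  2.    0.    1.5  -1.97]
open t 10.38 p [ 0.4   -0.13   0.029] gap 0.0879 F [ 0.1  0.2 -0.2] M [ 0.01 -0.14 -0.05] j [-0.4  -0.36  2.   -0.    1.5  -1.97]
 t 10.98 p [ 0.3998 -0.1299  0.1191] gap 0.0878 F [ 0.2 -0.1 -0.8] M [ 0.05 -0.14 -0.04] j [-0.4  -0.4   1.87 -0.    1.67 -1.97]
lid [ 0.38613508 -0.1168886   0.31363129] [-0.8709375   0.48997337 -0.03733581] ((0.39301708340644836, -0.12060274183750153), 0.07150672376155853)
```

View pics/s4.png

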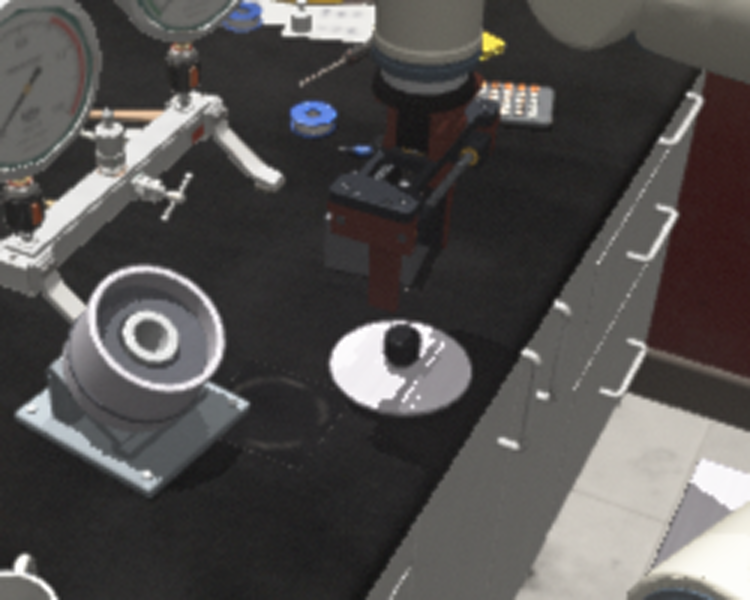

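The lid lies flat, knob up, at crop (400,368). On to the probe.

Run:
```python
from r import *
D=q([0,0,-1],[0,1,0])
move_l([.42,-.15,.21],.2)
move_l([.494,-.287,.20],.25,D); st()
im=snap("wrist","w5")
F=cloud(im).reshape(-1,3)
for a,b in ((.058,.068),(.1,.128)):
    m=(np.hypot(F[:,0]-.494,F[:,1]+.287)<.03)&(F[:,2]>a)&(F[:,2]<b)
    S=F[m];print(m.sum(),S[:,2].max() if len(S) else 0,cv2.minEnclosingCircle(S[:,:2].astype(np.float32)))
S=F[(np.hypot(F[:,0]-.494,F[:,1]+.287)<.03)&(F[:,2]>.119)];print("top",len(S),S.mean(0),cv2.minEnclosingCircle(S[:,:2].astype(np.float32)))
im=dict(np.load("pics/s4.npz"))
F=cloud(im).reshape(-1,3);B=im["frame"].reshape(-1,3).min(1)
m=(np.hypot(F[:,0]-.4,F[:,1]+.13)<.075)&(B>100)&(F[:,2]>.008)&(F[:,2]<.03)
S=F[m];c=S.mean(0);k=np.linalg.svd(S-c)[2][2];print("lid",c,k,cv2.minEnclosingCircle(S[:,:2].astype(np.float32)))
```

```text
t 12.43 p [ 0.4935 -0.2862  0.1991] gap 0.088 F [-0.5 -0.6  0.2] M [ 0.06 -0.14  0.03] j [-0.59  0.01  1.37  0.    1.76 -2.16]
414 0.06798168054991738 ((0.48946866393089294, -0.2903796136379242), 0.025196146219968796)
1238 0.12642789334175303 ((0.494828999042511, -0.2936607897281647), 0.015399274416267872)
top 15514 [ 0.47236524 -0.28682501  0.28984891] ((0.48625004291534424, -0.2865638732910156), 0.025702938437461853)
lid [ 0.39773968 -0.11959409  0.01637246] [1.00505911e-03 1.93316007e-04 9.99999476e-01] ((0.4011044204235077, -0.1278412640094757), 0.060925036668777466)
```

View pics/w5.png

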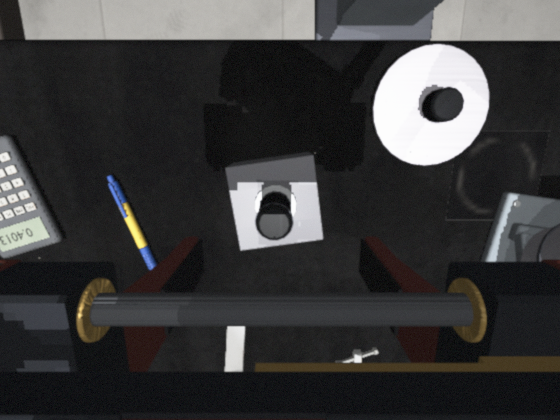

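The wrist view shows the probe top at (273,220) between the open fingers, while the lid lies flat (normal vertical in the side fit). I'll grip using the mean of the views.

Run:
```python
from r import *
D=q([0,0,-1],[0,1,0])
move_l([.4945,-.291,.15],.2,D)
move_l([.4945,-.291,.087],.1); st("at")
close(); st("closed")
hold(.2)
st("settled")
move_l([.4945,-.291,.105],.08); st("up")
move_l([.4945,-.291,.19],.15); st("up")
snap("wrist","w6"); snap("side","s6",(250,60,500,260)); snap("scene","c6")
```

```text
at t 13.67 p [ 0.4948 -0.2912  0.0877] gap 0.0878 F [ 0.4 -0.3 -0.4] M [ 0.02 -0.11  0.03] j [-0.59  0.04  1.54  0.    1.56 -2.16]
closed t 14.6 p [ 0.4945 -0.2912  0.087 ] gap 0.0294 F [-0.  -1.3  0.1] M [-0.19 -0.12 -0.03] j [-0.59  0.04  1.54 -0.    1.56 -2.16]
settled t 14.8 p [ 0.4945 -0.2912  0.087 ] gap 0.0295 F [ 0.1 -1.6  0.2] M [-0.18 -0.17  0.05] j [-0.59  0.04  1.54 -0.    1.56 -2.16]
up t 15.18 p [ 0.4949 -0.2911  0.106 ] gap 0.0296 F [ 0.7  0.2 -2.6] M [ 0.05 -0.16 -0.03] j [-0.59  0.03  1.51  0.    1.6  -2.16]
up t 15.89 p [ 0.4942 -0.2908  0.1888] gap 0.0296 F [-0.2  0.2 -3.4] M [ 0.04 -0.15 -0.04] j [-0.59  0.02  1.38  0.    1.74 -2.16]
```

View pics/w6.png

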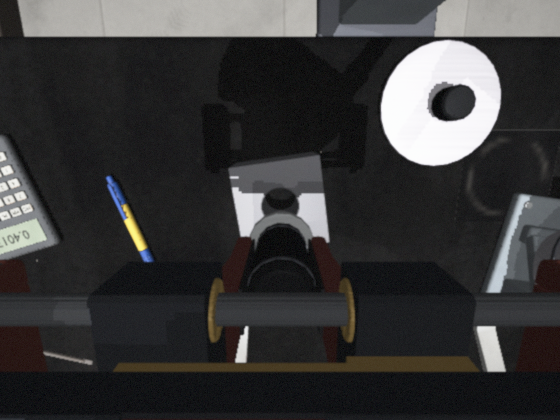

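View pics/s6.png

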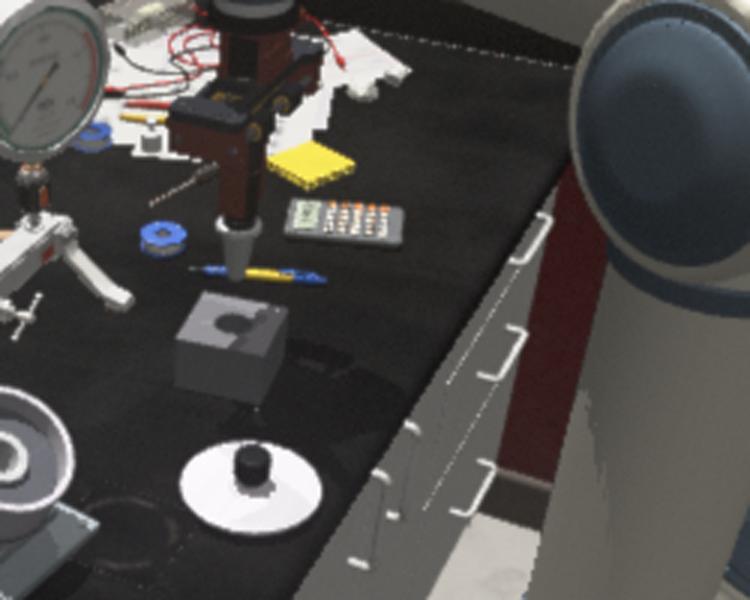

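The probe is held with its shank down: side crop shows the flange at (238,225) and the tip at (237,277). I'll check its axis against the TCP using silhouette edges in both views.

```bash
python3 - <<'E'
from r import *
T=np.array([.4942,-.2908,.1888])
for k in ("s6","c6","w6"):
    im=dict(np.load(f"pics/{k}.npz"));print(k,[tuple(np.round(proj(im,T+[0,0,d]),1)) for d in (-.028,-.055,-.081)])
im=dict(np.load("pics/s6.npz"))
F=cloud(im)
V=im["view"];cam=-V[:3,:3].T@V[:3,3]
# probe shank points by height: centroid edges in image
for zc in (.118,.125,.132,.139,.146,.1535,.161):
    m=(abs(F[...,2]-zc)<.0035)&(np.hypot(F[...,0]-.494,F[...,1]+.291)<.028)
    S=F[m]
    if len(S)<3: print(zc,len(S));continue
    # view-perp direction
    h=cam[:2]-T[:2];h/=np.linalg.norm(h);p=np.array([-h[1],h[0]])
    l=(S[:,:2]-T[:2])@p;d=(S[:,:2]-T[:2])@h
    print(zc,len(S),"lat mid",((l.min()+l.max())/2*1000).round(1),"w",((l.max()-l.min())*1000).round(1),"front",(d.max()*1000).round(1),p.round(2))
E
python3 - <<'E'
import cv2
f=cv2.imread('pics/c6.png');cv2.imwrite('pics/c6c.png',cv2.resize(f[100:300,250:500],None,fx=3,fy=3))
E
```

```text
s6 [(np.float64(329.7), np.float64(134.5)), (np.float64(329.1), np.float64(143.3)), (np.float64(328.6), np.float64(151.5))]
c6 [(np.float64(371.4), np.float64(172.2)), (np.float64(370.7), np.float64(181.5)), (np.float64(370.1), np.float64(190.2))]
w6 [(np.float64(284.5), np.float64(242.0)), (np.float64(284.1), np.float64(229.0)), (np.float64(283.8), np.float64(219.2))]
0.118 15 lat mid -0.9 w 19.1 front 12.6 [-0.92 -0.39]
0.125 12 lat mid -1.0 w 19.1 front 12.9 [-0.92 -0.39]
0.132 18 lat mid -0.1 w 21.4 front 16.6 [-0.92 -0.39]
0.139 21 lat mid -0.3 w 21.5 front 17.9 [-0.92 -0.39]
0.146 20 lat mid -1.0 w 26.6 front 16.8 [-0.92 -0.39]
0.1535 13 lat mid 0.2 w 23.9 front 20.3 [-0.92 -0.39]
0.161 56 lat mid -1.9 w 37.8 front 24.0 [-0.92 -0.39]
```

View pics/c6c.png

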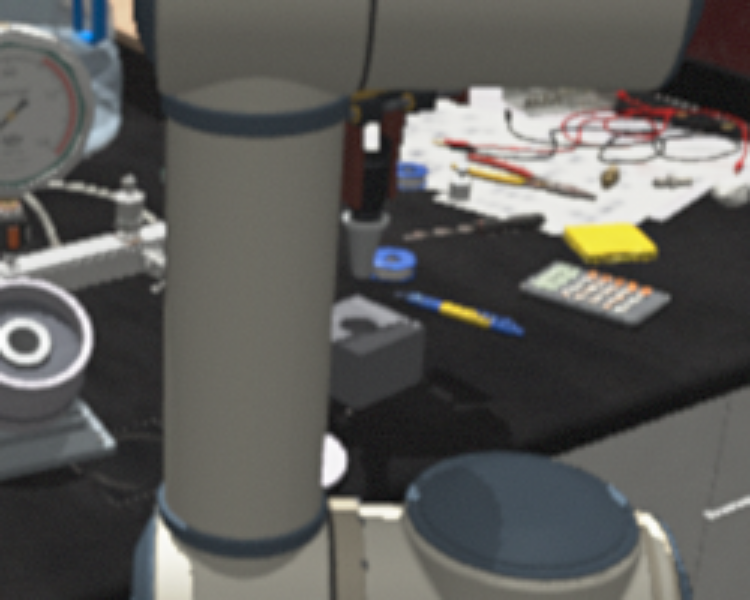

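The probe hangs square, within about 1 mm of the TCP axis. The held probe also shows the side camera reading y about 3 mm high and the wrist camera about 1 mm low. Both corrections put the pot axis at y≈0.028. Going to hover beside the well, then over it.

```bash
sed -i 's/^FT=.*/FT=np.array([.5363,.0280,.1205])/' r.py
python3 - <<'E'
from r import *
Q=q(-n,e)
H=tcp(FT+.111*n,-n)   # TCP at FT+.1n
A=H-.14*e
print(inverse_kinematics(A,Q),inverse_kinematics(H,Q))
move_l(A,.2,Q); st("A")
move_l(H,.15,Q); st("H")
move_l(FT+.083*n,.1); st("hover")
snap("wrist","w7"); snap("side","s7",(150,100,400,300)); snap("scene","c7",(180,130,380,280))
E
```

```text
[-0.36664095 -0.75617493  2.02275473  0.11070241  1.36474376 -1.78385099] [ 0.08239611 -0.70300294  1.99304844 -0.11711459  1.34270238 -1.34362194]
A t 17.14 p [ 0.4663 -0.1035  0.207 ] gap 0.0296 F [-0.3 -0.5 -2.6] M [ 0.1   0.35 -0.04] j [-0.37 -0.76  2.02  0.11  1.37 -1.78]
H t 18.23 p [0.4871 0.0347 0.207 ] gap 0.0295 F [-0.3 -0.  -2.5] M [ 0.12  0.3  -0.02] j [ 0.08 -0.7   1.99 -0.12  1.34 -1.34]
hover t 18.54 p [0.495  0.0333 0.1915] gap 0.0296 F [-0.4  0.  -2.4] M [0.05 0.28 0.03] j [ 0.08 -0.68  2.01 -0.12  1.31 -1.35]
```

View pics/w7.png

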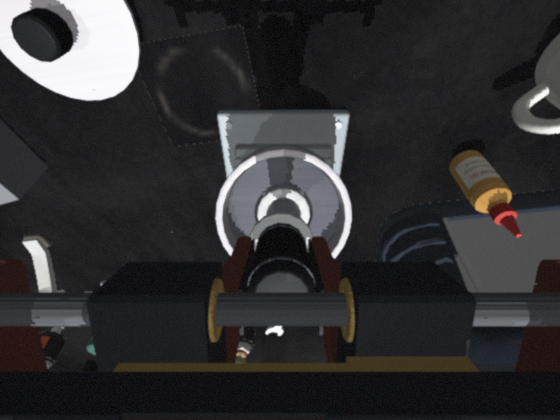

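View pics/s7.png

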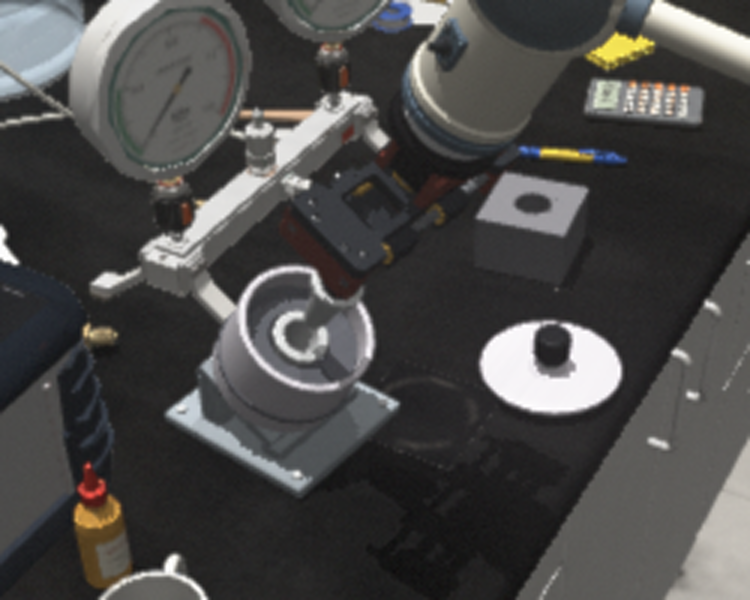

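View pics/c7.png

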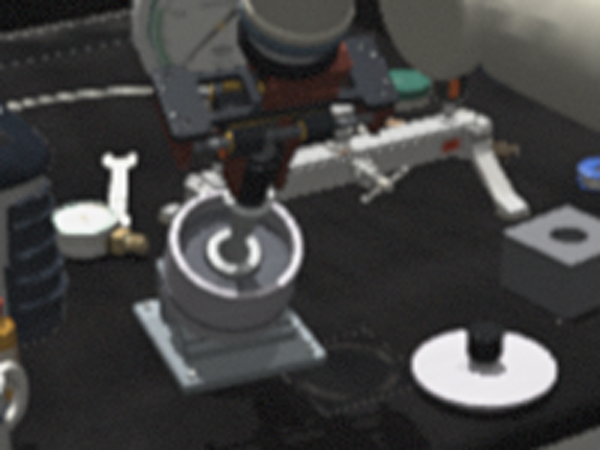

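The wrist view shows the tip at about (284,215), above the socket collar. Side and scene views also put it just over the mouth. I'll zoom in to check the relative offset.

Run:
```python
from r import *
im=dict(np.load("pics/w7.npz"));f=im["frame"];g=cv2.resize(f[140:280,200:370],None,fx=4.5,fy=4.5,interpolation=cv2.INTER_CUBIC);cv2.imwrite("pics/w7c.png",g)
T=np.array([.495,.0333,.1915])
print([tuple(np.round(proj(im,T+d*-n),1)) for d in (.028,.031,.055,.081,.104,.12)])
im2=dict(np.load("pics/s7.npz"))
print([tuple(np.round(proj(im2,T+d*-n),1)) for d in (.028,.055,.081,.104)])
F=cloud(im).reshape(-1,3)
# pot coordinates wrt FT, along n, lateral e, slope u=e x n
u=np.cross(e,n);print("u",u.round(3))
for name,I,a,b,r in (("wr rim",im,-.0085,-.0055,.065),("side rim",im2,-.009,-.0045,.065)):
    F=cloud(I).reshape(-1,3);X=np.c_[(F-FT)@e,(F-FT)@u,(F-FT)@n];R=np.hypot(X[:,0],X[:,1])
    m=(X[:,2]>a)&(X[:,2]<b)&(R<r)&(R>.044)
    print(name,m.sum(),circ(X[m][:,:2]))
    m=(abs(X[:,2]+.021)<.0025)&(R<.027); print(" collar",m.sum(),cv2.minEnclosingCircle(X[m][:,:2].astype(np.float32)) if m.sum()>5 else 0)
    for zc in (-.0,.008,.016,.024):
        m=(abs(X[:,2]-zc)<.003)&(R<.03);S=X[m]
        if len(S)>3: print(" shank",zc,len(S),(S.min(0)*1000).round(1),(S.max(0)*1000).round(1))
```

```text
[(np.float64(284.5), np.float64(241.9)), (np.float64(284.4), np.float64(240.3)), (np.float64(284.2), np.float64(229.0)), (np.float64(283.9), np.float64(219.1)), (np.float64(283.8), np.float64(211.9)), (np.float64(283.7), np.float64(207.6))]
[(np.float64(262.5), np.float64(194.9)), (np.float64(258.4), np.float64(201.0)), (np.float64(254.5), np.float64(206.6)), (np.float64(251.2), np.float64(211.4))]
u [ 0.857 -0.128  0.498]
wr rim 1979 (array([-0.00100394,  0.00010572]), np.float64(0.05253918152129016))
 collar 739 ((-0.0007241236162371933, -0.0008592121303081512), 0.022895468398928642)
 shank 0.008 8 [-4.7 -9.9  5.2] [ 0.7 -9.   9.1]
side rim 224 (array([0.0034567 , 0.00014794]), np.float64(0.05263400221857333))
 collar 120 ((0.0008500641561113298, 0.0019362412858754396), 0.025653131306171417)
 shank 0.008 8 [ 3.2 -8.4  5.3] [10.8  4.7 10.4]
 shank 0.016 12 [ -0.8 -10.5  14.4] [10.7  6.4 18.7]
 shank 0.024 10 [ -0.3 -11.2  21.7] [13.   7.5 26.4]
```

View pics/w7c.png

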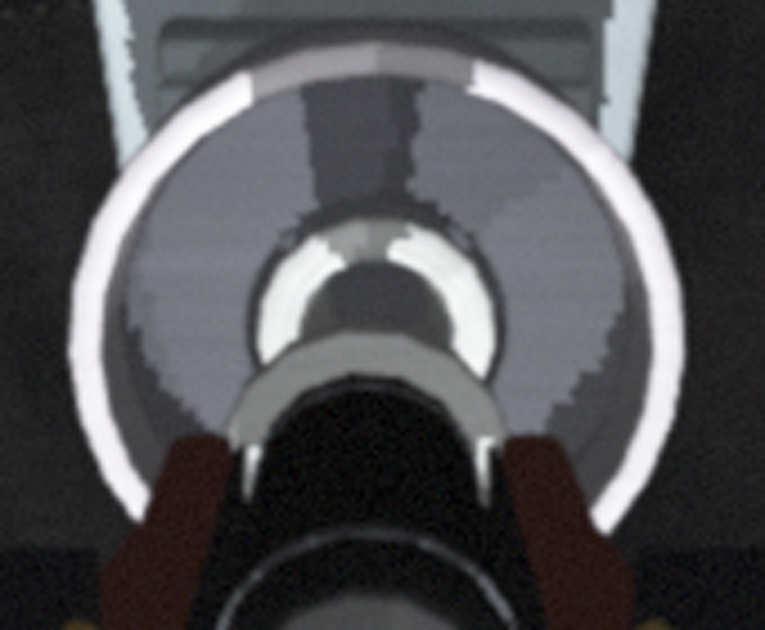

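In the wrist view the collar centre lines up with the probe to about 1 mm along the jaws. I'll shift by +1 mm and insert, watching the forces.

Run:
```python
from r import *
C=FT+.001*e
u=np.cross(e,n)
def rel():
    x=state();F=x["ft_force"];print(round(x["time"],2),"d",((x["ee_pos"]-C)@n*1000).round(2),"Fn,e,u",(F@n).round(1),(F@e).round(1),(F@u).round(1));return F@n
move_l(C+.05*n,.1);rel()
move_l(C+.022*n,.06);rel()
d=.022
while d>.0125:
    d-=.0015;move_l(C+d*n,.03)
    if rel()>6: break
```

```text
19.18 d 49.92 Fn,e,u -3.5 0.1 -1.4
19.79 d 21.71 Fn,e,u -2.6 0.6 -1.7
20.04 d 20.6 Fn,e,u -2.0 0.0 -1.4
20.29 d 18.94 Fn,e,u -1.9 0.3 -0.5
20.54 d 17.37 Fn,e,u -2.4 0.7 -1.1
20.79 d 15.9 Fn,e,u -1.3 -0.5 -0.9
21.04 d 14.54 Fn,e,u 0.2 -0.1 -2.7
21.29 d 13.11 Fn,e,u 2.5 0.3 -3.2
21.54 d 11.55 Fn,e,u 2.7 0.3 -2.3
```

Run:
```python
from r import *
C=FT+.001*e
u=np.cross(e,n)
def rel():
    x=state();F=x["ft_force"];print(round(x["time"],2),"d",((x["ee_pos"]-C)@n*1000).round(2),"Fn,e,u",(F@n).round(1),(F@e).round(1),(F@u).round(1),"gap",x["finger_gap"].round(4));return F@n
d=.012
while d>.001:
    d-=.0015;move_l(C+d*n,.03)
    if rel()>35: break
snap("side","s8",(150,100,400,300))
```

```text
Traceback (most recent call last):
AttributeError: 'float' object has no attribute 'round'
```

Run:
```python
from r import *
C=FT+.001*e
u=np.cross(e,n)
def rel():
    x=state();F=x["ft_force"];print(round(x["time"],2),"d",((x["ee_pos"]-C)@n*1000).round(2),"Fn,e,u",(F@n).round(1),(F@e).round(1),(F@u).round(1));return F@n
d=.0105;rel()
while d>.001:
    d-=.0015;move_l(C+d*n,.03)
    if rel()>35: break
snap("side","s8",(150,100,400,300))
```

```text
21.79 d 10.54 Fn,e,u 2.2 -1.0 -4.0
22.04 d 9.46 Fn,e,u 5.6 -0.8 -4.7
22.29 d 9.27 Fn,e,u 17.4 -1.7 -10.0
22.54 d 9.02 Fn,e,u 27.4 -2.8 -14.4
22.79 d 8.64 Fn,e,u 34.7 -3.0 -16.6
23.04 d 7.95 Fn,e,u 39.2 -3.5 -16.2
```

View pics/s8.png

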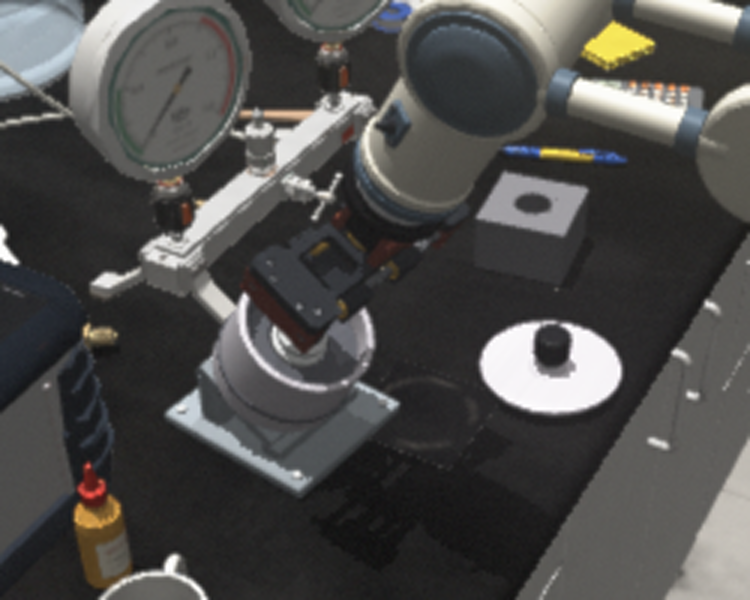

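The resistance stepped up hard at d≈9.3, matching the predicted fully-down position (seat at about 14, plus 5 mm of travel). The probe flange sits at the collar. Now I'll release and back off along the axis.

Run:
```python
from r import *
C=FT+.001*e
move_l(C+.0095*n,.03); st()
gripper_open(); st()
move_l(C+.095*n,.12); st()
im=snap("wrist","w9");im2=snap("side","s9",(150,100,400,300));snap("scene","c9",(180,130,380,280))
u=np.cross(e,n)
for I in (im,im2):
    F=cloud(I).reshape(-1,3);X=np.c_[(F-C)@e,(F-C)@u,(F-C)@n];R=np.hypot(X[:,0],X[:,1])
    m=(R<.045)&(X[:,2]>-.035)&(X[:,2]<-.018)
    print("floor z",np.median(X[(R>.028)&(R<.042)&(X[:,2]<-.015)&(X[:,2]>-.04)][:,2]))
    top=(R<.017)&(X[:,2]>.036)&(X[:,2]<.052);S=X[top]
    if len(S)>5: print("top",len(S),np.median(S[:,2]),S[:,2].max(),cv2.minEnclosingCircle(S[S[:,2]>np.median(S[:,2])-.003][:,:2].astype(np.float32)))
    fl=(R<.024)&(R>.0165)&(X[:,2]<-.008)&(X[:,2]>-.03);print("flange/collar z",fl.sum(),np.percentile(X[fl][:,2],[5,25,50,75,95]).round(4))
f=im["frame"];cv2.imwrite("pics/w9c.png",cv2.resize(f[120:290,190:380],None,fx=4,fy=3.5,interpolation=cv2.INTER_CUBIC)[:600])
```

```text
t 23.46 p [0.5329 0.0295 0.1303] gap 0.0293 F [ 1.1 -1.9  0.9] M [-0.14 -0.66 -0.11] j [ 0.06 -0.56  2.04 -0.11  1.15 -1.35]
 t 24.47 p [0.5318 0.0297 0.1288] gap 0.0875 F [-1.1 -0.4 -0.4] M [ 0.1   0.07 -0.  ] j [ 0.06 -0.56  2.05 -0.11  1.15 -1.35]
 t 25.33 p [0.4895 0.036  0.2019] gap 0.0877 F [ 0.1  0.7 -0. ] M [ 0.09  0.06 -0.02] j [ 0.08 -0.7   2.   -0.12  1.33 -1.34]
floor z -0.026942350209101414
top 1460 0.047498260370429896 0.049991818860666726 ((-0.0018873123917728662, 0.0003671770391520113), 0.014696767553687096)
flange/collar z 679 [-0.0279 -0.0246 -0.0226 -0.0142 -0.0133]
floor z -0.026572521503499834
top 62 0.047407670789418495 0.05172865509003058 ((0.003081092145293951, -0.004302642308175564), 0.011336792260408401)
flange/collar z 132 [-0.0264 -0.024  -0.0191 -0.0143 -0.0117]
```

View pics/w9c.png

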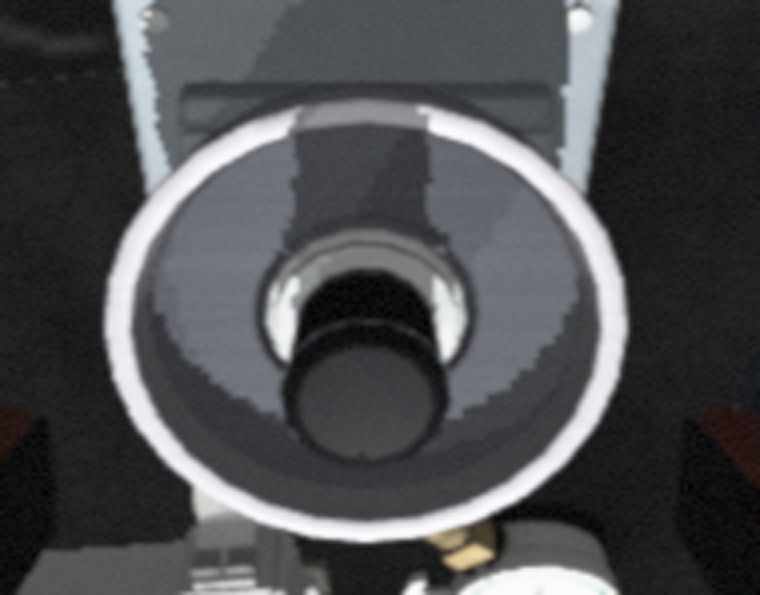

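View pics/s9.png

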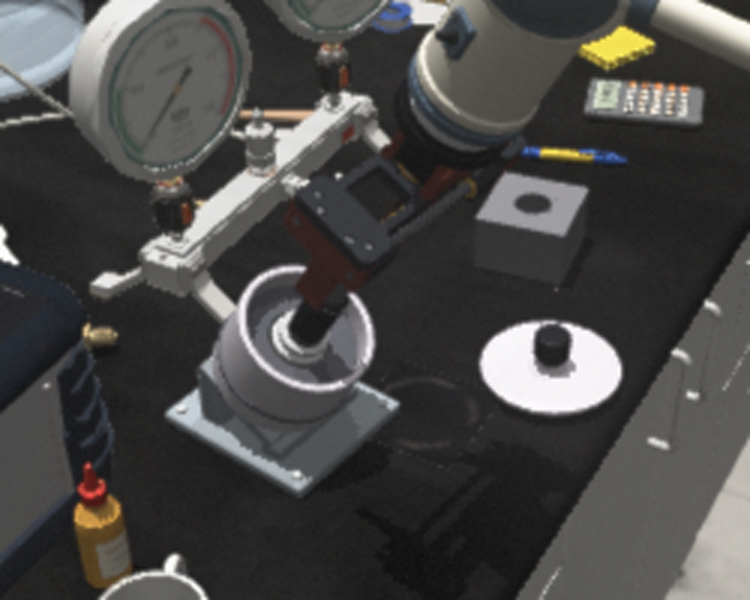

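Run:
```python
from r import *
C=FT+.001*e;u=np.cross(e,n)
im=dict(np.load("pics/w9.npz"))
F=cloud(im);X=np.stack([(F-C)@e,(F-C)@u,(F-C)@n],-1)
R=np.hypot(X[...,0]+.0015,X[...,1])
for a,b in ((.0,.013),(.017,.02),(.0208,.0228),(.025,.03),(.03,.04),(.051,.055)):
    m=(R>a)&(R<b)&(X[...,1]>(-.1 if a in(0.,.051) else 0.004))&(X[...,2]>(.03 if a==0 else -.04))
    z=X[m][:,2]*1000;print(a,b,m.sum(),np.percentile(z,[10,30,50,70,90]).round(2))
# column profile behind handle
for v in range(170,225,2):
    c=X[v,282]*1000;print(v,c.round(1),im["frame"][v,282].tolist())
```

```text
0.0 0.013 1101 [46.71 47.44 47.8  48.18 48.67]
0.017 0.02 27 [-15.19 -14.53 -14.29 -14.   -13.18]
0.0208 0.0228 14 [-25.07 -24.75 -24.29 -23.97 -23.83]
0.025 0.03 197 [-28.24 -27.51 -27.08 -26.72 -26.24]
0.03 0.04 696 [-27.8  -27.25 -26.88 -26.58 -26.04]
0.051 0.055 8779 [ -7.07 144.   184.89 189.78 200.49]
170 [ -1.5 -34.5 -27.2] [74, 69, 68]
172 [ -1.5 -32.7 -27.2] [71, 68, 66]
174 [ -1.5 -30.9 -27.5] [66, 62, 62]
176 [nan nan nan] [64, 59, 58]
178 [ -1.5 -27.4 -26.8] [64, 60, 58]
180 [ -1.5 -25.7 -26.3] [58, 54, 54]
182 [ -1.5 -19.2 -56.5] [57, 53, 53]
184 [ -1.5 -22.2 -25.6] [66, 63, 61]
186 [ -1.5 -20.6 -24. ] [112, 109, 108]
188 [ -1.5 -18.8 -24.1] [115, 115, 113]
190 [ -1.5 -18.8 -14.1] [105, 104, 102]
192 [ -1.5 -16.9 -15. ] [125, 124, 123]
194 [ -1.5 -15.2 -14.5] [123, 123, 121]
196 [ -1.5 -14.  -11.9] [96, 95, 94]
198 [ -1.5 -14.1  -2.9] [37, 31, 33]
200 [ -1.5 -13.8   3.6] [9, 5, 5]
202 [ -1.5 -14.1  12.4] [11, 14, 11]
204 [ -1.5 -14.   18.9] [11, 9, 10]
206 [ -1.6 -13.8  25. ] [11, 15, 13]
208 [ -1.6 -13.9  31.5] [9, 5, 8]
210 [ -1.6 -14.5  40.1] [10, 11, 15]
212 [ -1.6 -13.9  43.2] [45, 41, 41]
214 [ -1.6 -13.1  45.8] [10, 11, 9]
216 [ -1.6 -12.   46.9] [20, 19, 19]
218 [ -1.6 -10.6  46.8] [28, 28, 25]
220 [-1.6 -9.4 47.6] [53, 51, 50]
222 [-1.6 -8.  47.6] [60, 58, 58]
224 [-1.6 -7.  48.9] [62, 57, 57]
```

The probe is seated squarely (handle top at crop (367,400), concentric with the socket). But depth puts the collar about 2.5 mm above the floor, where fully down would be 1 mm, and the handle top about 1.6 mm high. I'll press on the handle end with closed fingers along the axis to make sure.

Run:
```python
from r import *
C=FT+.0005*e
u=np.cross(e,n)
def rel():
    x=state();F=x["ft_force"];print(round(x["time"],2),"d",((x["ee_pos"]-C)@n*1000).round(2),"Fn,e,u",(F@n).round(1),(F@e).round(1),(F@u).round(1));return F@n
close(); rel()
move_l(C+.060*n,.1);rel()
d=.060
while d>.046:
    d-=.0015;move_l(C+d*n,.03)
    if rel()>45: break
```

```text
26.82 d 94.99 Fn,e,u 0.2 0.3 0.2
27.32 d 59.8 Fn,e,u 0.3 -1.0 -0.2
27.57 d 59.07 Fn,e,u 0.1 -0.4 0.6
27.82 d 57.06 Fn,e,u 0.1 0.4 0.5
28.07 d 55.64 Fn,e,u 2.2 -0.0 0.9
28.32 d 54.71 Fn,e,u 6.6 -0.8 -1.9
28.57 d 54.59 Fn,e,u 16.9 -2.0 -6.1
28.82 d 54.47 Fn,e,u 26.1 -0.6 -10.2
29.07 d 54.34 Fn,e,u 36.5 -3.7 -13.6
29.32 d 54.25 Fn,e,u 47.1 -3.1 -17.1
```

Contact came at d≈55.6 and it moved about 1 mm more at ~7 N (the sleeve's friction). It then stopped rigidly at 54.6, taking 47 N with no further travel, so that is the stop. Backing off to verify.

Run:
```python
from r import *
C0=FT+.0005*e
move_l(C0+.06*n,.1);move_l(C0+.095*n,.12);gripper_open();st()
im=snap("wrist","w10");snap("scene","c10",(180,130,380,280))
C=FT+.001*e;u=np.cross(e,n)
F=cloud(im);X=np.stack([(F-C)@e,(F-C)@u,(F-C)@n],-1)
R=np.hypot(X[...,0]+.0015,X[...,1])
for a,b in ((.0,.013),(.017,.02),(.0208,.0228),(.03,.04)):
    m=(R>a)&(R<b)&(X[...,1]>(-.1 if a==0 else 0.004))&(X[...,2]>(.03 if a==0 else -.04))
    z=X[m][:,2]*1000;print(a,b,m.sum(),np.percentile(z,[10,30,50,70,90]).round(2))
    if a==0:
        S=X[m];print(cv2.minEnclosingCircle(S[:,:2].astype(np.float32)))
m=(abs(X[...,2]+.007)<.0015)&(R<.06)&(R>.046);print("rim",circ(X[m][:,:2]))
```

```text
t 31.41 p [0.4895 0.0355 0.2029] gap 0.0878 F [-0.8  0.4  0.3] M [0.01 0.07 0.01] j [ 0.08 -0.7   2.   -0.12  1.33 -1.34]
0.0 0.013 1057 [44.82 45.46 45.84 46.24 46.71]
((-0.0015091277891770005, -4.4862401409773156e-05), 0.013016460463404655)
0.017 0.02 24 [-16.66 -16.32 -15.94 -15.72 -15.36]
0.0208 0.0228 13 [-27.28 -26.96 -26.44 -26.01 -25.83]
0.03 0.04 719 [-27.81 -27.25 -26.88 -26.55 -26.  ]
rim (array([-0.00197895,  0.00015748]), np.float64(0.05255937326586315))
```

View pics/c10.png

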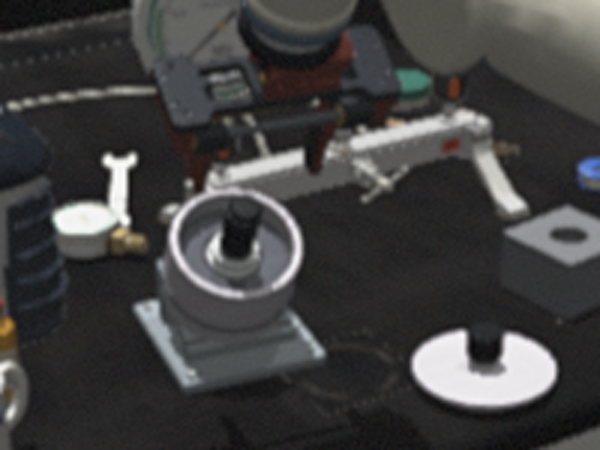

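Now everything matches fully down: handle top 45.8 mm (46 expected), flange −15.9 (−16 expected), collar near flush. The probe is concentric with the rim to 0.5 mm, and the lid lies flat. Handing in.

Run:
```python
from bench import *
job_done(); print(state()["time"])
```

```text
the job is handed in; nothing more can be done
the job is handed in; nothing more can be done
```

The job is done and handed in at about 31.4 s of robot time, out of the 53 s allowed; the hand-in itself gives no verdict.

- **Lid:** I lifted it along the well's axis and set it on the bare worktop at about (0.40, −0.13). It lies flat with the knob up: the depth fit gave a vertical normal. It is about 0.23 m from the stand's origin.
- **Probe:** I took it from its holder, inserted it along the leaning axis and let go. The first press (39 N, gripping the handle) stopped short: depth put the sleeve only about 3.4 mm down. I then pressed on the handle's end with closed fingers, and it went down to a rigid stop, holding at 47 N.
- **Last checks:**

| Height along the well's axis (from the lid's flange-top position) | Measured | Expected when fully down |
|---|---|---|
| Handle top | 45.8 mm | 46 mm |
| Probe flange | −15.9 mm | −16 mm |
| Socket collar | −26.4 mm, near flush | −26 mm |

The handle's end is centred on the pot's rim within 0.5 mm. The gripper is open and about 40 mm clear of the probe.

- **Disagreements:** The cameras differed by up to about 4 mm in y. I settled this by comparing each view with the probe held in the gripper.
- **Not measured at the end:** I did not re-measure the mug and the bottle; the arm did not go near them. I only judged the probe's final tilt by eye and from its centring.

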